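# Clamp a strip onto a serving board and keep the trigger squeezed

## Robot

A 7-joint arm with a two-finger parallel gripper is mounted at the origin on a cart in front of the work surface, level with it; the furniture and walls round the work are solid. World frame = base frame: x ahead of the robot, y to its left, z up, the work surface at z = 0. Lengths are in m, angles in rad, forces in N, time in s.
With the tool pointing down it reaches from about 0.35 to 0.9 m from the base axis. Payload 8.1 kg.
Tool frame: the origin (TCP) lies at the centre of the arm's flange, where the gripper is bolted on; the fingertips stand 178 mm ahead of it and the grasp point (between the pads) lies 159 mm ahead of it; z points along the fingers, y is the direction in which the jaws open and shut (so a half turn about z gives the same grasp; the last joint's range is limited). The gripper opens to 92 mm and grips with 3 to 60 N. Pads are 19 mm wide; open, the fingers measure 130 mm over their backs; the gripper's body (75 mm by 190 mm) begins 47 mm behind the grasp point.
Start: joints at [-1.256, 0.434, 0.025, 1.573, -0.012, 1.134, -0.075], TCP at [0.254, 0.571, 0.405] pointing down, gripper open.
Joint ranges: [-2.62, 2.62], [-0.44, 2.09], [-1.27, 1.32], [0.08, 2.57], [-1.32, 4.46], [0.12, 2], [-2.74, 2.74]. Speed limits (rad/s): [2.22, 2.22, 3.01, 3.01, 3.14, 3.14, 3.14].

## Interface

Orientations are given as a rotation vector (axis times angle).
In Python, from cell import arm, get_image, camera_model gives the robot as it stands. The module is installed in compiled form; this text tells all that it offers.
- The arm moves only by the shell command python3 -m pendant 'ROWS' [FORCE]. ROWS is JSON, a list that holds one entry, the list of rows, each a list of 7 numbers: the shift along the tool's x, y, z in mm, then the turn, a rotation vector about the tool's x, y, z in rad, then the closure, from -1 (fully open) to 1 (shut). In form: [[[x, y, z, rx, ry, rz, hand], ...]]. A call has 1 to 20 rows; each row is the pose to reach, as a shift and turn from the pose commanded when the call began, along the tool's axes at that moment; what a row does not reach only later rows make up. A row lasts 1/8 s, in which the tool goes at most 62.5 mm and 10.7 degrees, less where a joint would pass 70% of its speed; a pose out of reach is approached as far as the arm can. A call with a gripper value outside its range is refused whole. The fingers move at their own pace and stop on an object; FORCE is the grip in N (left out, the last holds). Time passes only in rows, so rows that repeat a pose let the fingers close. It gives the time, the measured TCP pose, the force and the opening at its end, in the units of the state.
- arm.observe(): the state, without advancing time (a new reading comes with each control period).
- get_image(name): name is "scene" or "side" or "wrist"; returns the picture (384x512x3 uint8, red, green, blue); there is no depth.
- camera_model(name): a dict with "fx", "fy", "cx", "cy" (pixels), "k1" (the pictures are not rectified: a ray, as slopes to the right and down, at radius r is drawn at 1 + k1 r^2 times it, then the intrinsics apply), "position" and "orientation" of the camera in the world; the wrist camera has in their place "T_tool_cam" (4x4, takes a point from camera to tool coordinates, whose origin is the TCP and whose axes are the flange's). Camera axes: x right, y down, z forward; pixel columns grow to the right and rows downward; lengths in m; the calibration is good to about 2 mm. A picture is of the moment at which its call begins: read the wrist's pose just before it. camera_model takes no time and is no camera call.
- arm.sign_off(): hands the job in, once; it reports no verdict.
The state is a dict: "clock": time; "joints": joint angles; "dq": joint speeds; "joint_efforts": joint torques, N m; "position": TCP position; "ee_rot": TCP orientation; "force": force on the tool from outside, world axes, zero at the start; "ft_torque": the same for the moment, N m; "width": opening from 0.0 (shut) to 1.0 (fully open).
Only numpy, scipy, OpenCV 4.12 (cv2) and the standard library are available. Lean on these libraries where they do the work, as an engineer would, in place of code of your own. Each camera call takes 0.05 s, during which the arm holds its last target.

## Task

Swing the hold-down clamp's arm over onto the board so that its foot presses the board flat, then pump the ratchet trigger until the jaw's spring pad has pushed the loose strip tight against the board and is itself pressed about half-way into the jaw, never near the end of its spring, which would crush the wood. Move the jaw with the trigger only, leave the other things on the table alone, and finish while still holding the trigger squeezed in part or all of the way, with the joint under pressure.

Things in the scene. Friction and masses are not known exactly. Their poses are not given: they have to be found in the camera images.
- jig: Gluing jig screwed to the table: T-shaped light wood base, top 18 mm above it. Origin on the table under the base. +y runs along the push bar to the low wooden fence (inner face y = 125, top z = 48); +x points away from the robot (yaw within 0.2 rad). Wide part y -30..150, x -65..120; narrow part y -240..-30, x -45..45. Hold-down clamp on the +x side.
- fixed_grip (a point): Point at the centre of the jig's fixed black grip (upright, 18 mm in jig x, 8 in y, top z = 166), at jig x = 0, y = -159, z = 143. It never moves. It and the trigger stand on the ratchet head near the jig's -y end: two steel cheeks, jig x -19..19, y -170..-110, up to z = 98.
- trigger (a joint): Squeeze trigger, rad: 0 at rest (leaning 0.165 to jig +y), 0.33 squeezed right in (to jig -y, towards the fixed grip). Hinge along jig x at y = -136, z = 83 mm. Each squeeze pushes toothed bar and jaw to jig +y, 40 mm per rad after up to 5 mm lost motion (tooth pitch 5; a full stroke gives about 10 mm); the bar stays while the trigger springs back for the next stroke.
- trigger_grip (a point): Middle of the trigger's upright black handle, 16 mm in jig x, 8 in y, 6 to 80 above its hinge (top z = 162); this point is 60 from the hinge, z = 143. 41 over the outsides of fixed grip and trigger at rest, 21 squeezed in. Squeeze it against the fixed grip or push it with shut fingers: 8 to 20 N while the bar moves; the return spring alone is 2 to 4 N.
- jaw: Toothed steel push bar with the jaw head at its +y end (head 50 wide in jig x, 26 high, centred 34 above the table). Held by friction of about 11 N; it can only slide along jig y, and only the ratchet is to move it. Origin 45 mm to +y of the front face of the fully-out pad, on the bar's axis; axes as the jig's.
- pad (a joint): Spring travel of the jaw's rubber pad, m: 0 = fully out, 0.016 = pressed fully into the jaw head; 700 N/m with 1.4 N preload. Seen as the gap with the coil spring between jaw head and pad.
- pad_front (a point): The jaw's rubber pad, 60 mm in jig x, 10 thick, 24 high, centre 34 above the table. This point is the centre of its front face, which looks to jig +y.
- toggle (a joint): Arm of the hold-down toggle clamp, rad: 0 = open, standing up and leaning 0.23 rad back (to jig +x); 1.75 to 1.8 = swung down over the board, level, foot on it. Over-centre spring: it snaps either way from about 0.9; about 3 N at the arm's end is enough to swing it. Hinge axis along jig y at hold_pivot.
- hold_pivot (a point): Point on the hold-down's hinge, at jig x = 85, y = 75, 68 above the table (does not move).
- hold_end (a point): Middle of the hold-down arm's black round end grip (18 across, 34 long, 83 to 117 from the hinge), 100 from the hinge. The arm is 14 wide. With the arm down this point lies towards the robot from the hinge (jig -x), with the arm open it stands above the hinge.
- hold_foot (a point): Underside of the hold-down arm's rubber foot, 22 mm across, 62 from the hinge, 27 under the arm's middle. Down, it presses on the board with about 5 N.
- board: Larger wooden part of a serving board, 110 (x) x 100 (y) x 24, lying loose on the jig against the fence. Origin: centre of its underside; axes as the jig's.
- strip: Wooden edge strip of the same board, 110 (x) x 30 (y) x 24, lying loose on the jig between pad and board with a gap of 3 to 10 to the board. Origin: centre of its underside; its axes nearly as the jig's.
- mug: White mug with a handle, 92x127x95, near the left front corner (mm). Bystander. Origin: centre of its underside.
- pepper_mill: Turned wooden pepper mill, 58 across, 145 tall, left edge (mm). Bystander. Origin: centre of its underside.
- salt_shaker: Round glass salt shaker with metal top, 44 across, 90 tall, left edge (mm). Bystander. Origin: centre of its underside.
- spice_jar: Square glass spice jar with metal cap, 46x46x96, left edge (mm). Bystander. Origin: centre of its underside.
- timer: White wind-up kitchen timer, 58 across, 42 tall, standing in front of the push bar of the jig (mm). Bystander. Origin: centre of its underside.
- cork: Wine cork on end, 22 across, 39 tall, standing behind the push bar of the jig (mm). Bystander. Origin: centre of its underside.
- ramekin: Small glazed dish, 66 across, 34 tall, right front (mm). Bystander. Origin: centre of its underside.

How it is judged:
On the way, in this order (a step that is already met when the one before it is completed fails the run):
1. the hold-down arm is down with its foot on the board (value of joint toggle above 1.7 rad and contact force between toggle and board above 0.5 N), for 0.3 s.
2. the pad has pushed the strip up against the board (y of strip in the frame of board above -0.067 m and x of strip in the frame of board between -0.008 and 0.008 m and angle between the y axis of strip and the y axis of board, either way round below 0.05 rad and contact force between strip and board above 0.5 N), for 0.1 s.
At the end, for the whole second after the job is handed in: Hold-down arm down (over 1.7 rad), foot pressing the board; strip within 2 mm of touching the board, ends level within 8 mm; pad pressed 4 to 12 mm (of 16) in and pressing the strip; fingers still pressing the trigger, squeezed by 0.04 rad or more; nothing moves (all of step 1 and y of strip in the frame of board above -0.067 m and x of strip in the frame of board between -0.008 and 0.008 m and angle between the y axis of strip and the y axis of board, either way round below 0.05 rad and value of joint pad between 0.004 and 0.012 m and contact force between pad and strip above 2 N and contact force between the fingers and trigger above 0.5 N and value of joint trigger above 0.04 rad and velocity of joint trigger below 0.1 rad/s and linear speed of jaw below 0.005 m/s); the arm keeps its last pose, push and grip.
It fails at once if the pad is pressed more than 14.5 mm in: the wood is crushed (value of joint pad above 0.0145 m).
It fails at once if the robot pushes the jaw or its bar by hand (contact force between any of the fingers, the arm and jaw above 1.5 N).
It fails at once if a bystander is moved more than 30 mm (distance of any of mug, pepper_mill, salt_shaker, spice_jar, timer, cork, ramekin from where it was at the start of the episode above 0.03 m).
It also fails if it takes over 67 s, if anything falls off the work surface, if the arm or the gripper's body presses on something with over 40 N, if the wrist force passes 120 N, or if a joint passes its speed limit or range.

## Working session

There is one attempt and no reset: what is moved stays moved. The work goes in short steps, Python scripts to look and compute and a shell command to move; the robot and the scene stay as the last step left them, time stands still between calls to the robot, and variables do not carry over. Pictures are saved under pics/ and viewed, and the job is handed in when it is done.

```bash
mkdir -p pics; python3 - <<'E'
from cell import arm,get_image,camera_model
import cv2
print(arm.observe())
for n in ["scene","side","wrist"]:
    print(n,camera_model(n))
    cv2.imwrite(f"pics/{n}0.png",get_image(n)[:,:,::-1])
E
```

```text
{'clock': 0.0, 'joints': array([-1.25563339,  0.43523067,  0.02495008,  1.57411887, -0.01158746,
        1.1339648 , -0.07512044]), 'dq': array([-0.00051214,  0.00038429, -0.00036263, -0.00061794,  0.0012798 ,
       -0.00048174, -0.00128834]), 'joint_efforts': array([-9.93490175e-04, -6.67865753e+01,  9.84255932e-01, -3.14463723e+01,
       -6.07044459e-02,  4.28433577e-02,  1.52923294e-04]), 'position': array([0.25349886, 0.5710263 , 0.40393128]), 'ee_rot': array([-6.51519572e-01, -3.07310382e+00,  2.46011918e-03]), 'force': array([0.05055101, 0.1264752 , 0.00527783]), 'ft_torque': array([-0.01416732, -0.02199014, -0.0153638 ]), 'width': 0.9986202762424018}
scene {'fx': 464.72046837042967, 'fy': 464.72046837042967, 'cx': 248.1393523604829, 'cy': 191.93575736893314, 'k1': -0.1368542465065065, 'position': array([-0.71661854,  0.25740117,  0.88568671]), 'orientation': array([-1.48941335,  1.76967388, -0.99444455])}
side {'fx': 440.19635352276543, 'fy': 440.19635352276543, 'cx': 248.69399267785448, 'cy': 199.04508813982167, 'k1': 0.03466086184325186, 'position': array([0.19513962, 1.09749183, 0.73513272]), 'orientation': array([-0.36439902,  2.58076957, -1.52125258])}
wrist {'fx': 307.83039351777256, 'fy': 307.83039351777256, 'cx': 256.4123365092652, 'cy': 194.26106085291394, 'k1': 0.008028414967651295, 'T_tool_cam': array([[ 9.01885333e-04, -9.57512417e-01, -2.88390634e-01,
         7.79126813e-02],
       [ 9.99999367e-01,  1.05738617e-03, -3.83423081e-04,
         5.47635703e-04],
       [ 6.72072629e-04, -2.88390105e-01,  9.57512765e-01,
         1.99908135e-02],
       [ 0.00000000e+00,  0.00000000e+00,  0.00000000e+00,
         1.00000000e+00]])}
```

View pics/scene0.png

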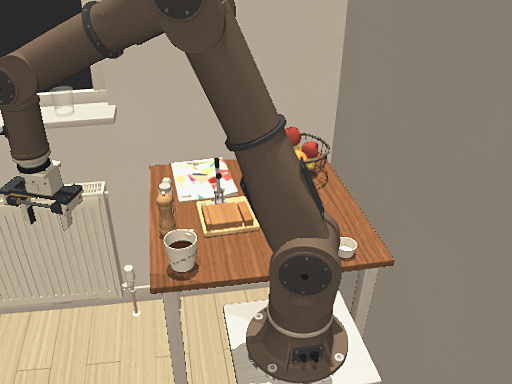

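View pics/side0.png

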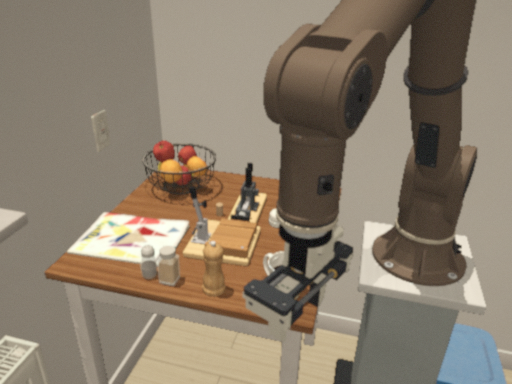

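View pics/wrist0.png

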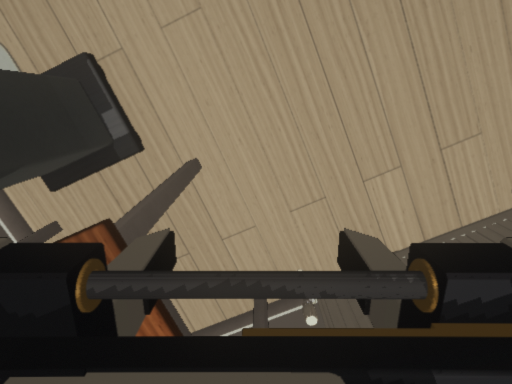

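```bash
cat > h.py <<'E'
import numpy as np,cv2
from scipy.spatial.transform import Rotation as R
from cell import arm,get_image,camera_model
def cam(n,st=None):
    c=camera_model(n)
    if n=="wrist":
        T=np.eye(4);T[:3,:3]=R.from_rotvec(st["ee_rot"]).as_matrix();T[:3,3]=st["position"]
        M=T@np.array(c["T_tool_cam"])
        return c,M[:3,:3],M[:3,3]
    return c,R.from_rotvec(c["orientation"]).as_matrix(),np.array(c["position"])
def ray(C,u,v):
    c,Rm,p=C
    d=np.array([(u-c["cx"])/c["fx"],(v-c["cy"])/c["fy"]]);s=d.copy()
    for _ in range(20): s=d/(1+c["k1"]*(s@s))
    return p,Rm@np.array([s[0],s[1],1.0])
def onz(C,u,v,z):
    p,d=ray(C,u,v); return p+d*(z-p[2])/d[2]
def proj(C,P):
    c,Rm,p=C
    q=Rm.T@(np.array(P)-p); s=q[:2]/q[2]; s=s*(1+c["k1"]*(s@s))
    return np.array([c["fx"]*s[0]+c["cx"],c["fy"]*s[1]+c["cy"]])
def tri(C1,a,C2,b):
    p,d=ray(C1,*a);q,e=ray(C2,*b);d=d/np.linalg.norm(d);e=e/np.linalg.norm(e)
    st=np.linalg.lstsq(np.c_[d,-e],q-p,rcond=None)[0]
    A=p+d*st[0];B=q+e*st[1];return (A+B)/2,np.linalg.norm(A-B)
def crop(im,x0,y0,x1,y1,k,f):
    cv2.imwrite(f,cv2.resize(im[y0:y1,x0:x1,::-1],None,fx=k,fy=k,interpolation=cv2.INTER_CUBIC))
def jig(o,yaw):
    c,s=np.cos(yaw),np.sin(yaw)
    return lambda x,y,z:np.array([o[0]+c*x-s*y,o[1]+s*x+c*y,z])
E
python3 - <<'E'
from h import *
a=cv2.imread("pics/side0.png")[:,:,::-1];crop(a,175,150,295,270,5,"pics/s1.png")
a=cv2.imread("pics/scene0.png")[:,:,::-1];crop(a,140,140,280,280,4,"pics/c1.png")
E
```

```text
(no output)
```

View pics/s1.png

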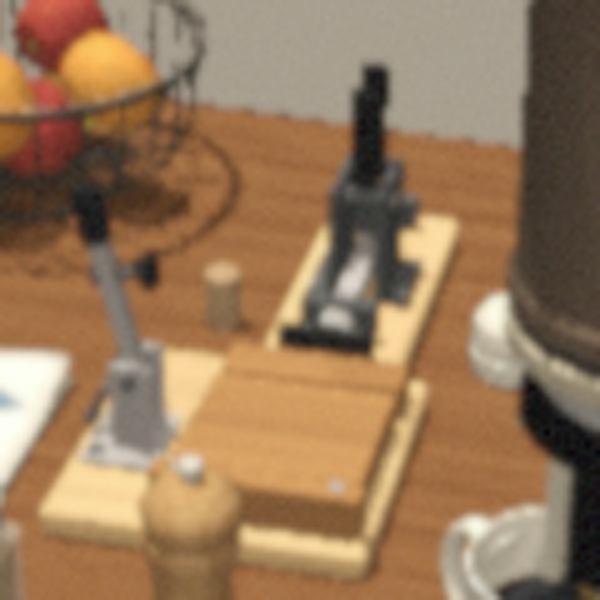

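View pics/c1.png

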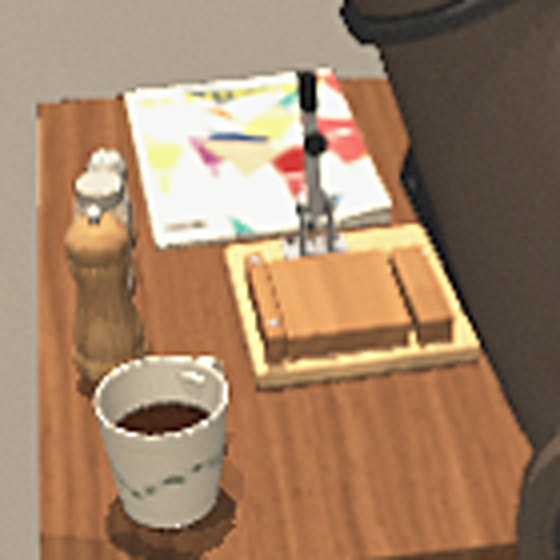

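```bash
python3 - <<'E'
from h import *
S=cam("scene");D=cam("side")
def s(x,y,z): return onz(S,140+x/4-.4,140+y/4-.4,z)
def d(x,y,z): return onz(D,175+x/5-.4,150+y/5-.4,z)
print("scene NL",s(260,376,.018),"NR",s(478,346,.018),"FL",s(228,248,.018))
print("side: +x+y",d(45,518,.018),"-x+y",d(362,562,.018),"-x-30",d(427,382,.018),"narrow end -x",d(458,222,.018))
S2=S
print("end grip",tri(S,(140+307/4-.4,140+92/4-.4),D,(175+90/5-.4,150+215/5-.4)))
E
```

```text
scene NL [0.433169   0.17516843 0.018     ] NR [0.44479997 0.00131771 0.018     ] FL [0.61752463 0.18408131 0.018     ]
side: +x+y [0.61819861 0.19796918 0.018     ] -x+y [0.44163451 0.18612683 0.018     ] -x-30 [0.45224119 0.00368346 0.018     ] narrow end -x [ 0.4819702  -0.19957164  0.018     ]
end grip (array([0.61917608, 0.11267229, 0.16197324]), np.float64(6.859129630470248e-05))
```

```bash
python3 -m pendant '[[[-50,-37,0,0,0,-0.06,1],[-100,-75,0,0,0,-0.12,1],[-150,-113,0,0,0,-0.18,1],[-200,-150,0,0,0,-0.24,1],[-250,-188,0,0,0,-0.3,1],[-300,-226,0,0,0,-0.36,1],[-350,-264,0,0,0,-0.42,1],[-400,-302,0,0,0,-0.48,1],[-438,-332,0,0,0,-0.48,1],[-438,-332,0,0,0,-0.48,1],[-438,-332,0,0,0,-0.48,1]]]' 30
python3 - <<'E'
from h import *
st=arm.observe();im=get_image("wrist");print(st["clock"],st["position"],R.from_rotvec(st["ee_rot"]).as_matrix().round(3))
np.save("st1.npy",np.r_[st["position"],st["ee_rot"]])
crop(im,0,0,512,384,1.5,"pics/w1.png")
cv2.imwrite("pics/w1raw.png",im[:,:,::-1])
crop(get_image("side"),150,120,300,270,4,"pics/s2.png")
E
```

```text
clock: 1.52
position: [0.5189, 0.0906, 0.4045]
ee_rot: [0.098, -3.139, -0.001]
force: [0.7, -0.2, -0.8]
width: 0.005
1.525 [0.51890328 0.09059197 0.40448392] [[-0.998 -0.062 -0.001]
 [-0.062  0.998  0.   ]
 [ 0.001  0.    -1.   ]]
```

View pics/w1.png

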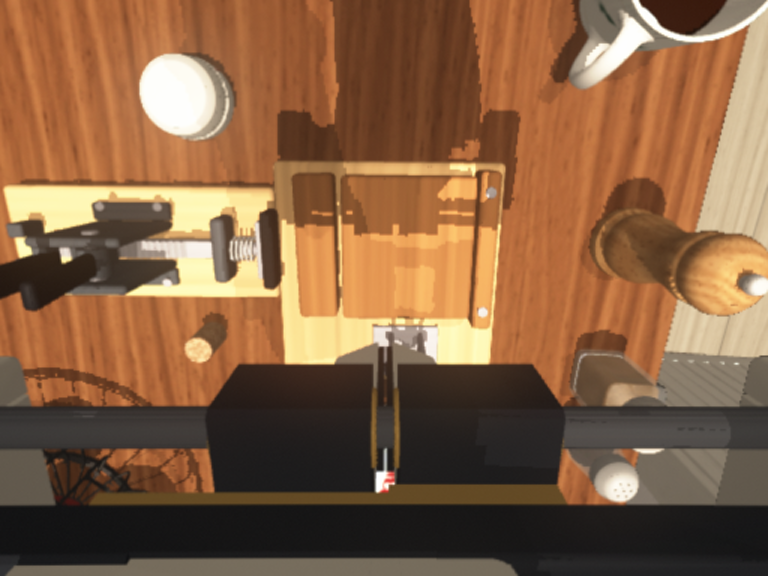

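View pics/s2.png

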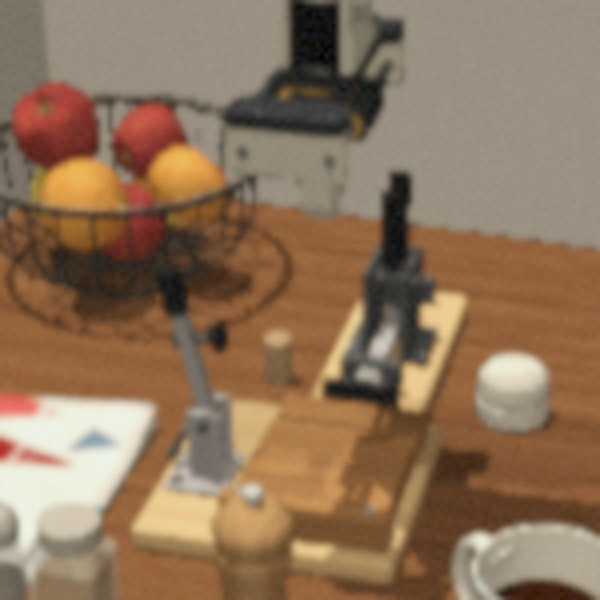

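```bash
python3 - <<'E'
from h import *
v=np.load("st1.npy");W=cam("wrist",dict(position=v[:3],ee_rot=v[3:]))
f=lambda x,y,z:onz(W,x/1.5-.2,y/1.5-.2,z)
J=[(-65,150),(-65,-30),(-45,-240),(-45,-30),(45,-30)]
px=[(504,164),(276,163),(5,186),(275,184),(280,297)]
P=np.array([f(*p,.018)[:2] for p in px]);Q=np.array(J)/1000
pm,qm=P.mean(0),Q.mean(0);A=(P-pm);B=(Q-qm)
yaw=np.arctan2((B[:,0]*A[:,1]-B[:,1]*A[:,0]).sum(),(A*B).sum())
c,s=np.cos(yaw),np.sin(yaw);Rm=np.array([[c,-s],[s,c]]);o=pm-Rm@qm
print("o",o,"yaw",yaw,"res mm",((P-(Q@Rm.T+o))*1000).round(1).tolist())
inv=lambda p:((Rm.T@(p[:2]-o))*1000).round(1)
for n,p,z in [("board near -y",(344,177),.042),("strip near -y",(295,173),.042),("strip near +y",(335,174),.042),("strip far -y",(299,315),.042),("strip far +y",(337,316),.042),("board far -y",(344,318),.042),("pad top front near",(277,210),.046),("pad top front far",(277,287),.046),("pad top back",(262,248),.046),("head front top",(234,248),.047),("fixed grip? top",(30,300),.166)]:
    print(n,inv(f(*p,z)))
np.save("jig.npy",[o[0],o[1],yaw])
E
```

```text
o [0.51560605 0.03489302] yaw 0.054344969970878 res mm [[1.1, -3.6], [1.6, 2.1], [0.9, 2.4], [-2.7, 0.2], [-1.0, -1.1]]
board near -y [-54.6  25.9]
strip near -y [-57.1  -9.3]
strip near +y [-56.6  19.4]
strip far -y [ 51.1 -11.3]
strip far +y [51.7 18.6]
board far -y [53.3 24.1]
pad top front near [-31.1 -22.8]
pad top front far [ 27.2 -26.3]
pad top back [ -2.9 -35.6]
head front top [ -2.9 -56.1]
fixed grip? top [   0.  -119.7]
```

```bash
python3 -m pendant '[[[-50,7,0,0,0,0,1],[-100,14,0,0,0,0,1],[-139,18,0,0,0,0,1],[-139,18,0,0,0,0,1],[-139,18,40,0,0,0,1],[-139,18,82,0,0,0,1],[-139,18,82,0,0,0,1],[-139,18,82,0,0,0,1]]]' 
python3 - <<'E'
from h import *
crop(get_image("side"),150,120,300,270,4,"pics/s3.png")
E
```

```text
clock: 2.62
position: [0.6568, 0.1173, 0.3245]
ee_rot: [-0.099, 3.139, 0.001]
force: [1.5, -0.2, 1.1]
width: 0.002
```

View pics/s3.png

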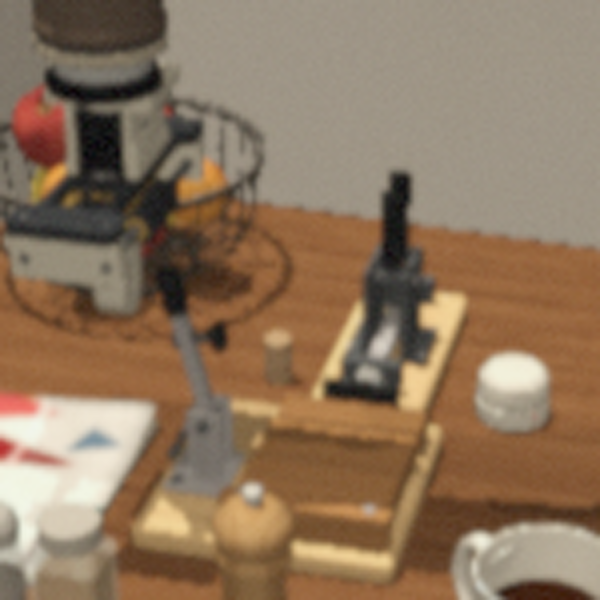

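```bash
python3 -m pendant '[[[10,0,0,0,0,0,1],[20,0,0,0,0,0,1],[30,0,2,0,0,0,1],[40,0,4,0,0,0,1],[50,0,6,0,0,0,1],[60,0,8,0,0,0,1],[70,0,11,0,0,0,1],[80,0,14,0,0,0,1],[90,0,17,0,0,0,1]]]' 
python3 - <<'E'
from h import *
crop(get_image("side"),150,120,300,270,4,"pics/s4.png")
E
```

```text
clock: 3.8
position: [0.5659, 0.111, 0.3051]
ee_rot: [0.098, -3.139, 0.0]
force: [2.1, -0.1, 0.2]
width: 0.001
```

View pics/s4.png

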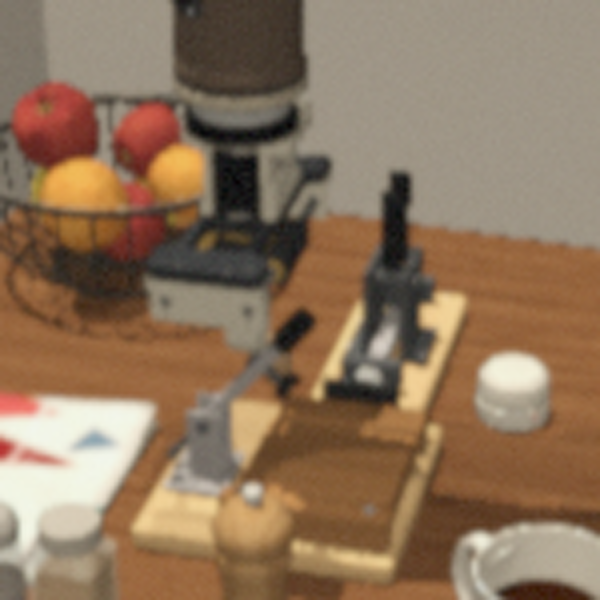

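```bash
python3 -m pendant '[[[10,0,3,0,0,0,1],[20,0,6,0,0,0,1],[30,0,10,0,0,0,1],[40,0,15,0,0,0,1],[40,0,15,0,0,0,1],[40,0,15,0,0,0,1]]]' 
python3 - <<'E'
from h import *
crop(get_image("side"),150,120,300,270,4,"pics/s5.png")
E
```

```text
clock: 4.6
position: [0.5273, 0.1086, 0.2909]
ee_rot: [-0.098, 3.14, 0.0]
force: [0.5, -0.1, -0.2]
width: 0.0
```

View pics/s5.png

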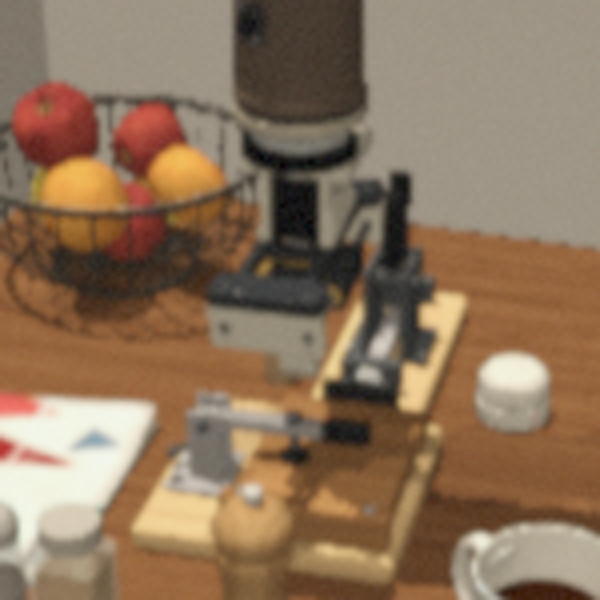

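```bash
python3 - <<'E'
from h import *
a=cv2.imread("pics/side0.png")[:,:,::-1];crop(a,230,220,370,340,5,"pics/s6.png")
a=get_image("scene");crop(a,150,90,310,250,4,"pics/c6.png")
E
```

```text
(no output)
```

View pics/s6.png

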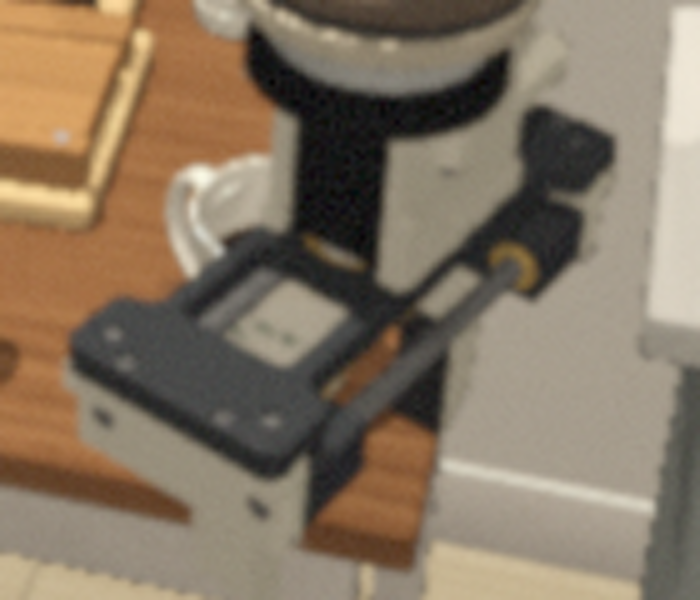

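View pics/c6.png

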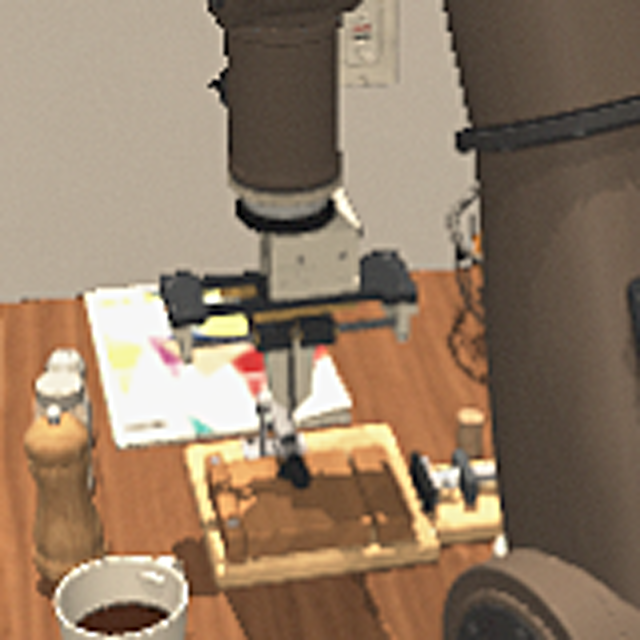

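```bash
python3 -m pendant '[[[0,0,-40,0,0,0,1],[8,-40,-40,0,0,0,1],[14,-80,-40,0,0,0,1],[17,-120,-40,0,0,0,1],[17,-153,-40,0,0,0,1],[17,-153,-19,0,0,0,1],[17,-153,-19,0,0,0,1]]]' 
python3 - <<'E'
from h import *
st=arm.observe();im=get_image("wrist");print(st["position"])
np.save("st2.npy",np.r_[st["position"],st["ee_rot"]])
crop(im,0,0,512,384,1.5,"pics/w7.png")
crop(get_image("side"),170,120,320,270,4,"pics/s7.png")
E
```

```text
clock: 5.58
position: [0.5193, -0.0455, 0.3088]
ee_rot: [0.096, -3.138, -0.0]
force: [-0.1, -0.5, 0.1]
width: 0.002
[ 0.51925276 -0.04546948  0.30883866]
```

View pics/w7.png

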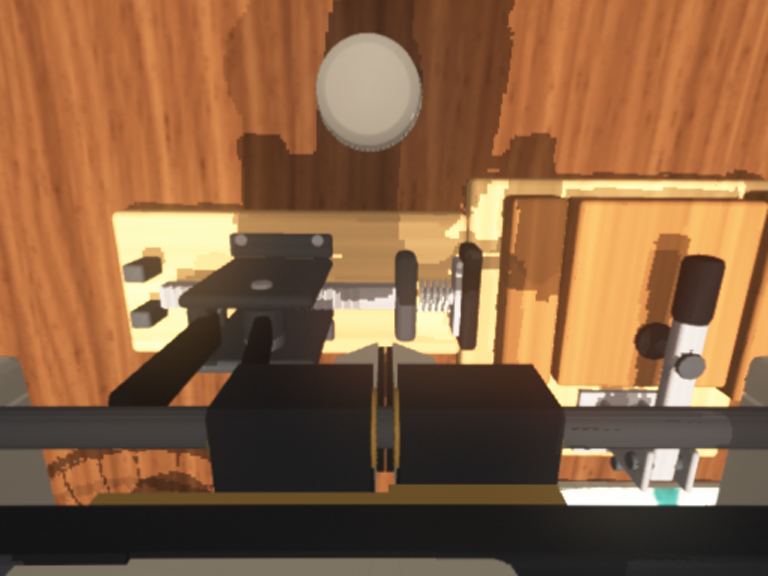

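View pics/s7.png

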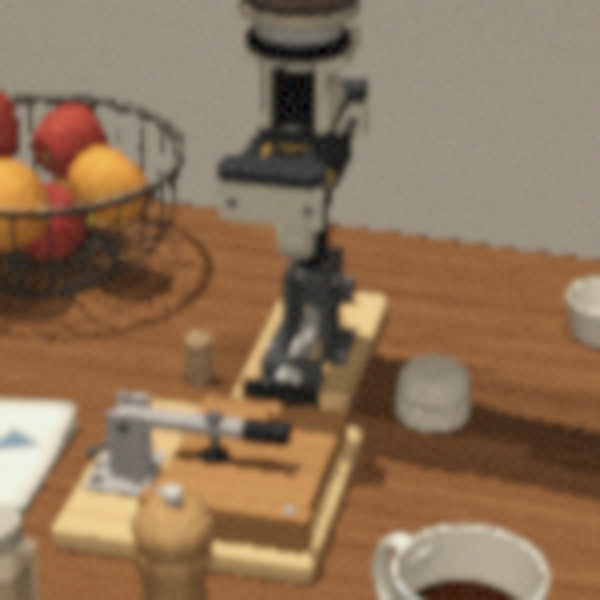

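```bash
for i in 1; do python3 -m pendant '[[[0,-8,0,0,0,0,1],[0,-16,0,0,0,0,1],[0,-20,0,0,0,0,1],[0,-20,0,0,0,0,1]]]'; done; python3 -m pendant '[[[0,-3,0,0,0,0,1],[0,-3,0,0,0,0,1]]]';python3 -m pendant '[[[0,-3,0,0,0,0,1],[0,-3,0,0,0,0,1]]]';python3 -m pendant '[[[0,-3,0,0,0,0,1],[0,-3,0,0,0,0,1]]]'
```

```text
clock: 6.18
position: [0.5208, -0.0657, 0.3098]
ee_rot: [-0.096, 3.14, -0.0]
force: [0.8, 0.3, 0.2]
width: 0.004
clock: 6.42
position: [0.521, -0.0679, 0.3097]
ee_rot: [-0.098, 3.14, 0.001]
force: [-1.1, 1.4, -0.1]
width: 0.001
clock: 6.68
position: [0.5213, -0.0711, 0.3098]
ee_rot: [-0.098, 3.14, 0.0]
force: [0.5, 1.8, 1.5]
width: 0.007
clock: 6.92
position: [0.5215, -0.0744, 0.3098]
ee_rot: [-0.097, 3.14, -0.0]
force: [0.1, 1.8, 1.2]
width: 0.006
```

```bash
for i in 1; do python3 -m pendant '[[[0,-3,0,0,0,0,1],[0,-3,0,0,0,0,1]]]';python3 -m pendant '[[[0,-3,0,0,0,0,1],[0,-3,0,0,0,0,1]]]';python3 -m pendant '[[[0,-3,0,0,0,0,1],[0,-3,0,0,0,0,1]]]'; done | grep -v -e wid -e rot
python3 - <<'E'
from h import *
im=get_image("wrist")
crop(im,60,100,400,260,2.3,"pics/w8.png")
E
```

```text
clock: 7.18
position: [0.5216, -0.0764, 0.3098]
force: [-0.7, 5.8, 2.5]
clock: 7.42
position: [0.5218, -0.079, 0.31]
force: [-2.0, 7.4, 5.1]
clock: 7.68
position: [0.522, -0.0821, 0.31]
force: [-1.8, 7.4, 6.0]
```

View pics/w8.png

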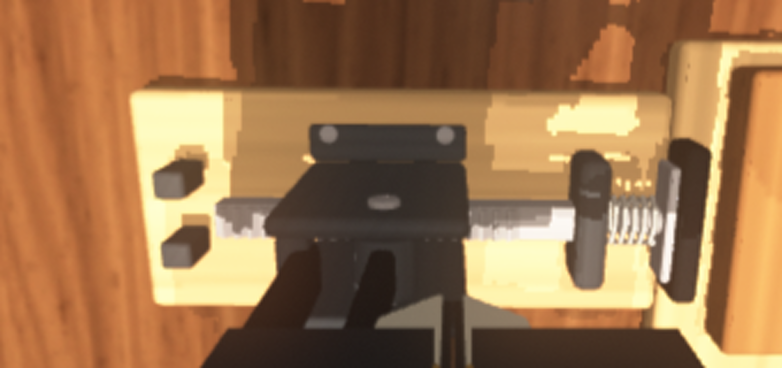

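```bash
for i in 1; do python3 -m pendant '[[[0,-3,0,0,0,0,1],[0,-3,0,0,0,0,1]]]';python3 -m pendant '[[[0,-3,0,0,0,0,1],[0,-3,0,0,0,0,1]]]';python3 -m pendant '[[[0,-2,0,0,0,0,1],[0,-2,0,0,0,0,1]]]'; done | grep -v -e wid -e rot
python3 - <<'E'
from h import *
im=get_image("wrist")
crop(im,60,100,400,260,2.3,"pics/w9.png")
E
```

```text
clock: 7.98
position: [0.5222, -0.085, 0.31]
force: [-1.6, 7.5, 6.6]
clock: 8.22
position: [0.5224, -0.0878, 0.31]
force: [-2.6, 7.5, 6.4]
clock: 8.48
position: [0.5225, -0.0894, 0.3099]
force: [-1.3, 9.2, 5.3]
```

View pics/w9.png

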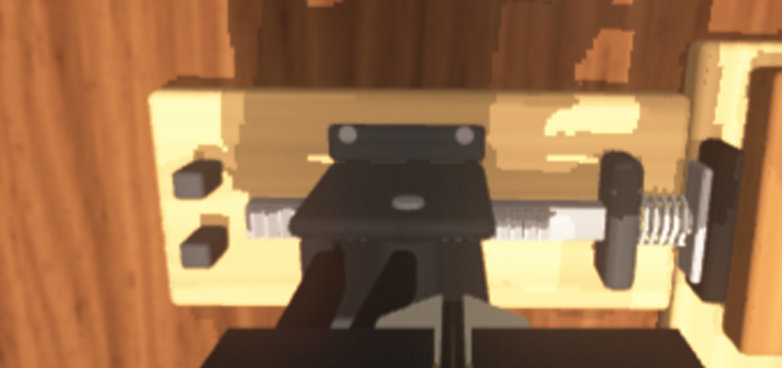

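```bash
for i in 1; do python3 -m pendant '[[[0,-2,0,0,0,0,1],[0,-2,0,0,0,0,1]]]';python3 -m pendant '[[[0,-2,0,0,0,0,1],[0,-2,0,0,0,0,1]]]'; done | grep -v -e wid -e rot

```

```text
clock: 8.78
position: [0.5226, -0.0913, 0.3098]
force: [-1.2, 9.6, 4.3]
clock: 9.02
position: [0.5227, -0.093, 0.3097]
force: [-0.7, 10.5, 4.0]
```

```bash
for i in 1; do python3 -m pendant '[[[0,-2,0,0,0,0,1],[0,-2,0,0,0,0,1]]]';python3 -m pendant '[[[0,-2,0,0,0,0,1],[0,-2,0,0,0,0,1]]]'; done | grep -v -e wid -e rot
python3 - <<'E'
from h import *
im=get_image("wrist")
crop(im,60,100,400,260,2.3,"pics/w10.png")
E
```

```text
clock: 9.28
position: [0.5228, -0.0936, 0.3097]
force: [-1.6, 15.9, 6.1]
clock: 9.52
position: [0.5229, -0.0942, 0.3097]
force: [-2.7, 20.9, 6.8]
```

View pics/w10.png

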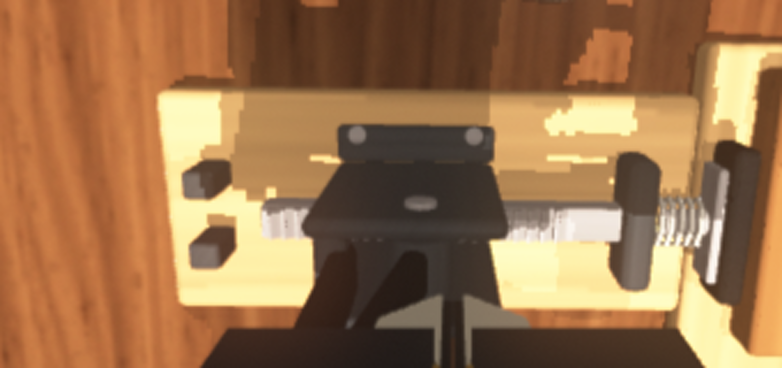

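```bash
python3 -m pendant '[[[0,10,0,0,0,0,1],[0,20,0,0,0,0,1],[0,30,0,0,0,0,1],[0,36,0,0,0,0,1],[0,36,0,0,0,0,1]]]' | grep -v -e wid -e rot
python3 -m pendant '[[[0,-6,0,0,0,0,1],[0,-11,0,0,0,0,1],[0,-15,0,0,0,0,1],[0,-18,0,0,0,0,1],[0,-20,0,0,0,0,1],[0,-20,0,0,0,0,1]]]' | grep -v -e wid -e rot
python3 -m pendant '[[[0,-2,0,0,0,0,1],[0,-4,0,0,0,0,1],[0,-4,0,0,0,0,1]]]' | grep -v -e wid -e rot
python3 -m pendant '[[[0,-2,0,0,0,0,1],[0,-4,0,0,0,0,1],[0,-4,0,0,0,0,1]]]' | grep -v -e wid -e rot
python3 - <<'E'
from h import *
st=arm.observe();im=get_image("wrist")
np.save("st3.npy",np.r_[st["position"],st["ee_rot"]])
crop(im,140,100,480,260,2.3,"pics/w11.png")
E
```

```text
clock: 10.2
position: [0.5207, -0.0628, 0.3097]
force: [0.1, 0.8, -0.3]
clock: 10.95
position: [0.5221, -0.0823, 0.3101]
force: [-1.8, 6.8, 6.9]
clock: 11.32
position: [0.5223, -0.0862, 0.3101]
force: [-2.0, 7.7, 6.5]
clock: 11.7
position: [0.5226, -0.0897, 0.31]
force: [-0.9, 9.4, 5.8]
```

View pics/w11.png

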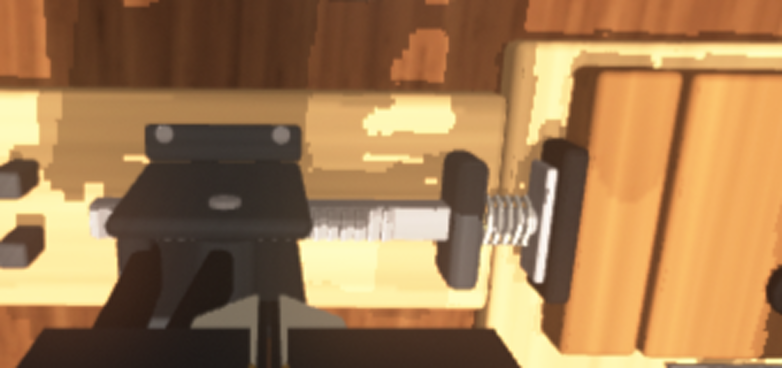

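```bash
cat > m.py <<'E'
from h import *
def meas(f,x0,y0,k,pts):
    v=np.load(f);W=cam("wrist",dict(position=v[:3],ee_rot=v[3:]));o0,o1,yaw=np.load("jig.npy")
    c,s=np.cos(yaw),np.sin(yaw);Rm=np.array([[c,-s],[s,c]])
    for n,x,y,z in pts:
        p=onz(W,x0+x/k-.3,y0+y/k-.3,z);print(n,((Rm.T@(p[:2]-[o0,o1]))*1000).round(1))
E
python3 - <<'E'
from m import *
meas("st3.npy",140,100,2.3,[("strip -y near",595,72,.042),("strip +y near",679,72,.042),("board -y near",690,74,.042),("strip +y far",638,354,.042),("board -y far",645,354,.042),("strip -y far",560,350,.042),("pad front near",585,150,.046),("pad front",578,220,.046),("pad back plate",543,220,.046),("head front near",484,165,.047),("head front far",476,285,.047)])
E
```

```text
strip -y near [-56.2 -11.9]
strip +y near [-56.4  16.9]
board -y near [-55.8  20.8]
strip +y far [51.1 20. ]
board -y far [51.1 22.8]
strip -y far [ 49.7 -10.3]
pad front near [-29.7 -13.4]
pad front [ -4.2 -12.3]
pad back plate [ -4.  -24.9]
head front near [-24.3 -48.4]
head front far [ 20.9 -47. ]
```

```bash
python3 -m pendant '[[[0,-2,0,0,0,0,1],[0,-4,0,0,0,0,1],[0,-5,0,0,0,0,1],[0,-5,0,0,0,0,1]]]' | grep -v -e wid -e rot
python3 -m pendant '[[[0,10,0,0,0,0,1],[0,20,0,0,0,0,1],[0,30,0,0,0,0,1],[0,33,0,0,0,0,1],[0,33,0,0,0,0,1]]]' | grep -v -e wid -e rot
python3 -m pendant '[[[0,-5,0,0,0,0,1],[0,-9,0,0,0,0,1],[0,-12,0,0,0,0,1],[0,-12,0,0,0,0,1]]]' | grep -v -e wid -e rot
python3 -m pendant '[[[0,-2,0,0,0,0,1],[0,-4,0,0,0,0,1],[0,-4,0,0,0,0,1]]]' | grep -v -e wid -e rot
python3 -m pendant '[[[0,-2,0,0,0,0,1],[0,-2,0,0,0,0,1]]]' | grep -v -e wid -e rot
python3 - <<'E'
from h import *
st=arm.observe();im=get_image("wrist")
np.save("st4.npy",np.r_[st["position"],st["ee_rot"]])
crop(im,140,100,480,260,2.3,"pics/w12.png")
E
```

```text
clock: 12.25
position: [0.5228, -0.0934, 0.3098]
force: [-1.2, 14.0, 4.3]
clock: 12.88
position: [0.5207, -0.063, 0.3097]
force: [0.2, 0.5, -0.9]
clock: 13.38
position: [0.5216, -0.0747, 0.3099]
force: [-1.3, 4.4, 3.6]
clock: 13.75
position: [0.5218, -0.0778, 0.3101]
force: [-2.6, 8.4, 7.6]
clock: 14.0
position: [0.5219, -0.0797, 0.3101]
force: [-2.9, 9.1, 7.1]
```

View pics/w12.png

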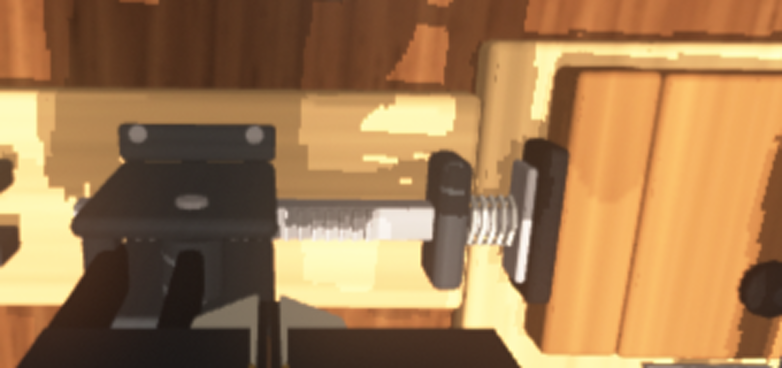

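```bash
for i in 1; do for k in 1 2 3; do python3 -m pendant '[[[0,-2,0,0,0,0,1],[0,-2,0,0,0,0,1]]]';done; done| grep -v -e wid -e rot
python3 - <<'E'
from h import *
st=arm.observe();im=get_image("wrist")
np.save("st5.npy",np.r_[st["position"],st["ee_rot"]])
crop(im,140,100,480,260,2.3,"pics/w13.png")
E
```

```text
clock: 14.3
position: [0.5221, -0.0816, 0.3102]
force: [-2.0, 9.2, 8.0]
clock: 14.55
position: [0.5222, -0.0835, 0.3102]
force: [-2.0, 9.7, 8.2]
clock: 14.8
position: [0.5223, -0.0854, 0.3102]
force: [-2.6, 9.3, 9.7]
```

View pics/w13.png

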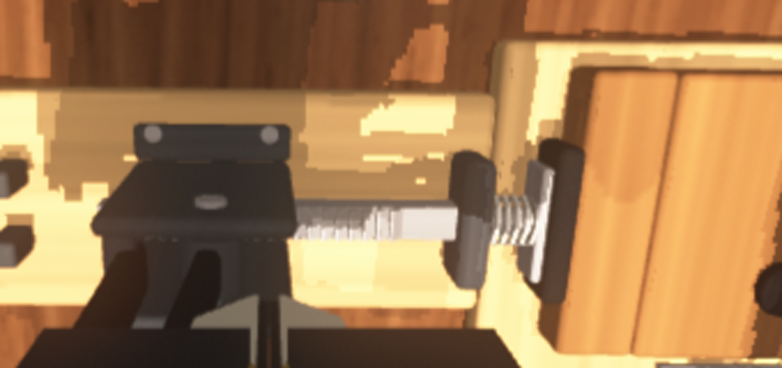

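```bash
python3 - <<'E'
from m import *
print(4);meas("st4.npy",140,100,2.3,[("strip +y near",659,72,.042),("strip +y far",618,354,.042),("pad front",564,220,.046),("pad back plate",524,220,.046),("head front near",468,165,.047),("head front far",460,285,.047)])
print(5);meas("st5.npy",140,100,2.3,[("strip -y near",595,72,.042),("strip +y near",677,72,.042),("strip +y far",636,354,.042),("strip -y far",558,350,.042),("pad front",579,220,.046),("pad back plate",543,220,.046),("head front near",491,165,.047),("head front far",484,285,.047)])
E
```

```text
4
strip +y near [-56.5  20.1]
strip +y far [51.1 22.4]
pad front [-4.2 -7.3]
pad back plate [ -4.  -21.7]
head front near [-24.3 -44. ]
head front far [ 21.  -42.8]
5
strip -y near [-56.2  -7.6]
strip +y near [-56.4  20.6]
strip +y far [51.2 23.7]
strip -y far [49.8 -6.7]
pad front [-4.1 -7.6]
pad back plate [ -4.  -20.5]
head front near [-24.3 -41.6]
head front far [ 21.  -39.6]
```

```bash
for i in 1; do for k in 1 2 3; do python3 -m pendant '[[[0,-2,0,0,0,0,1],[0,-2,0,0,0,0,1]]]';done; done| grep -v -e wid -e rot
python3 - <<'E'
from h import *
st=arm.observe();im=get_image("wrist")
np.save("st6.npy",np.r_[st["position"],st["ee_rot"]])
crop(im,140,100,480,260,2.3,"pics/w14.png")
E
```

```text
clock: 15.1
position: [0.5224, -0.0872, 0.3102]
force: [-2.9, 10.7, 9.0]
clock: 15.35
position: [0.5225, -0.0887, 0.3101]
force: [-2.5, 10.8, 8.5]
clock: 15.6
position: [0.5227, -0.0905, 0.3101]
force: [-2.4, 12.6, 8.2]
```

View pics/w14.png

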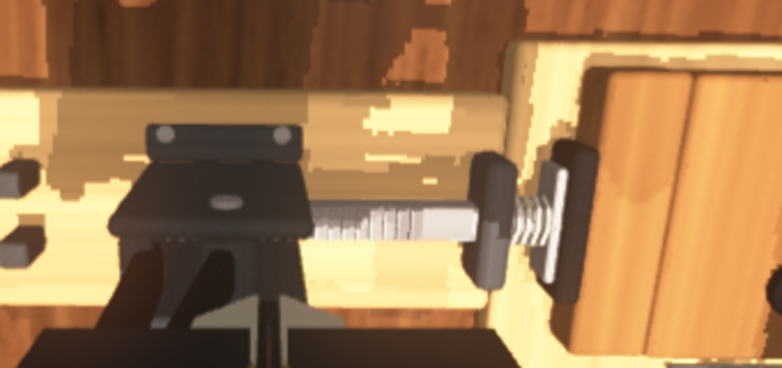

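```bash
python3 - <<'E'
from m import *
meas("st6.npy",140,100,2.3,[("strip +y near",690,72,.042),("strip +y far",649,354,.042),("pad front",594,220,.046),("pad back plate",558,220,.046),("head front near",513,165,.047),("head front far",507,285,.047)])
E
for k in 1 2; do python3 -m pendant '[[[0,-2,0,0,0,0,1],[0,-2,0,0,0,0,1]]]';done| grep -v -e wid -e rot
python3 - <<'E'
from h import *
st=arm.observe();im=get_image("wrist")
np.save("st7.npy",np.r_[st["position"],st["ee_rot"]])
crop(im,240,120,440,240,4,"pics/w15.png")
E
```

```text
strip +y near [-56.6  20.3]
strip +y far [51.  24.1]
pad front [-4.3 -6.9]
pad back plate [ -4.2 -19.9]
head front near [-24.5 -38.7]
head front far [ 20.8 -35.9]
clock: 15.9
position: [0.5228, -0.0923, 0.3099]
force: [-3.0, 13.2, 6.6]
clock: 16.15
position: [0.5229, -0.0935, 0.3099]
force: [-2.2, 16.8, 6.7]
```

View pics/w15.png

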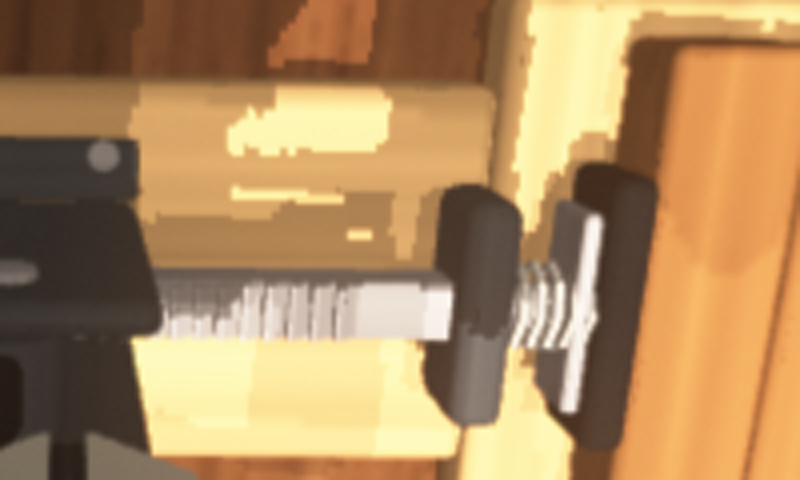

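```bash
python3 - <<'E'
from m import *
v=np.load("st6.npy");v[:3]=[.5229,-.0942,.3097];np.save("stA.npy",v)
print("w10 uncompressed");meas("stA.npy",60,100,2.3,[("plate",724,220,.046),("head near",658,165,.047),("head far",650,285,.047)])
print("now");meas("st7.npy",240,120,4,[("pad",653,210,.046),("plate",597,303,.046),("head near",520,210,.047),("head far",503,420,.047)])
E
python3 - <<'E'
import cv2,numpy as np
a=cv2.imread('pics/w10.png');b=cv2.imread('pics/w15.png')
a=cv2.resize(a[60:300,560:782],None,fx=1.74,fy=1.74);b=b[100:480,380:760]
h=min(a.shape[0],b.shape[0]);cv2.imwrite('pics/cmp.png',np.hstack([a[:h],b[:h]]))
E
```

```text
w10 uncompressed
plate [ -4.2 -30.2]
head near [-24.4 -56.2]
head far [ 20.8 -54.9]
now
pad [-24.1  -8.5]
plate [ -4.3 -17.1]
head near [-24.  -35.8]
head far [ 21.6 -34. ]
```

View pics/cmp.png

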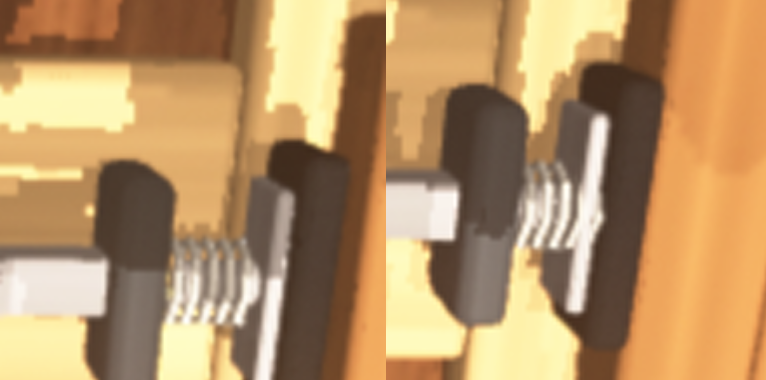

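```bash
python3 -m pendant '[[[0,0,0,0,0,0,1],[0,0,0,0,0,0,1],[0,0,0,0,0,0,1],[0,0,0,0,0,0,1],[0,0,0,0,0,0,1],[0,0,0,0,0,0,1]]]'
python3 - <<'E'
from h import *
crop(get_image("wrist"),0,0,512,384,1.5,"pics/w16.png")
crop(get_image("side"),170,120,320,270,4,"pics/s16.png")
E
```

```text
clock: 16.95
position: [0.5229, -0.0935, 0.3098]
ee_rot: [0.103, -3.139, -0.008]
force: [-1.5, 16.0, 6.2]
width: 0.005
```

View pics/w16.png

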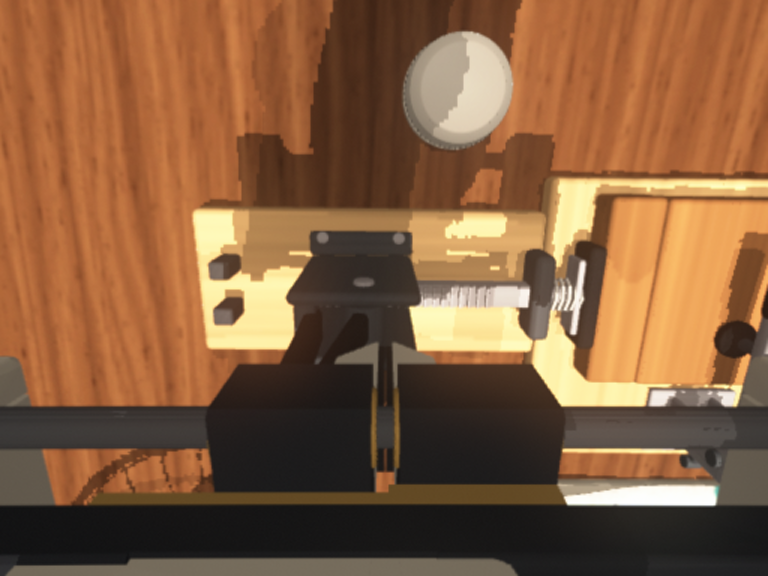

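View pics/s16.png

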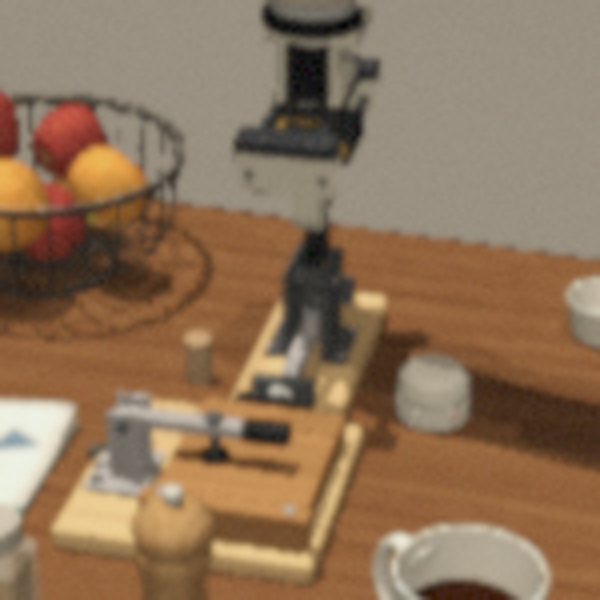

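```bash
python3 -c "
from cell import arm
print(arm.sign_off())"
```

```text
the job is handed in; nothing more can be done
None
```

I swung the hold-down arm over with shut fingers and it snapped down level onto the board. I then pumped the trigger three full strokes by pushing it towards the fixed grip. I handed in at about 17 s of the 67 s, still holding the trigger against its stop with about 16 N on the wrist sensor; the call gave no verdict.

**Last checks:**
- **Hold-down:** the side picture shows the arm level with its foot on the board. I could only see this, as I had no reading of the foot's force.
- **Strip:** the wrist picture shows it closed up against the board with its ends level.
- **Pad:** pressed in about 7–8 mm of 16, going by how far the spring gap shrank between two similar views.
- **Bystanders:** the pictures I looked at show nothing disturbed, and I touched none of them. The last views did not cover all of them.

**Where the checks disagreed:** earlier pad estimates came out lower, some near 4–5 mm and most at 5–7 mm, using image positions and the push force. I put the image ones down to my marking the wrong edge of the pad plate. The force estimate was only rough and I did not resolve it. All of them lie within the 4–12 mm window, though the lowest are close to its edge.

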